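Reset the swivel vise to the angle mark

ROBOT

A 6-joint arm with a two-finger parallel gripper is mounted at the origin on a cart in front of the work surface, level with it; the furniture and walls round the work are solid. World frame = base frame: x ahead of the robot, y to its left, z up, the work surface at z = 0. Lengths are in mm, angles in degrees, forces in N, time in s.
With the tool pointing down it reaches from about 350 to 850 mm from the base axis. Payload 8.1 kg.
Tool frame: the origin (TCP) lies between the finger pads; the fingertips stand 22 mm ahead of it and the grasp point (between the pads) lies 3 mm ahead of it; z points along the fingers, y is the direction in which the jaws open and shut (so a half turn about z gives the same grasp; the last joint's range is limited). The gripper opens to 85 mm and grips with 20 to 120 N. Pads are 22 mm wide; open, the fingers measure 114 mm over their backs; the gripper's body (76 mm by 85 mm) begins 54 mm behind the grasp point. The pads swing forward as they close: fully open they stand 13 mm farther back than shut.
Start: joints at [-75.252, 7.471, 85.268, -0, 87.261, -4.893], TCP at [201.695, -565.088, 253.292] pointing down, gripper open.
Joint ranges: [-169.43, 169.43], [-51.17, 129.36], [1.28, 143.12], [-76.62, 256.62], [0, 156.53], [-152.29, 152.29]. Speed limits (degrees/s): [136.94, 136.94, 159.86, 180, 180, 180].

INTERFACE

Orientations are given as [roll, pitch, yaw] about the fixed x, y, z axes, in that order (R = Rz(yaw) Ry(pitch) Rx(roll)).
In Python, from bench import r gives the robot as it stands.
- The arm moves only by the tool drive_tool, never from a script. Its argument "moves" is a list of rows, each a list of 2 entries, a list of its own where there are three numbers: the shift along the world's x, y, z in mm, then the turn about the world's z in degrees. A call has exactly 8 rows; each row is the pose to reach, as a shift and turn from the pose commanded when the call began; what a row does not reach only later rows make up. A row lasts 1/12 s, in which the tool goes at most 41.7 mm and 7.16 degrees, less where a joint would pass 70% of its speed; a pose out of reach is approached as far as the arm can. A call with a gripper value outside its range is refused whole. "fingers" is the finger opening in mm, from 0 to 85.4, set as the call begins (left out, the last holds). The fingers move at their own pace and stop on an object; "squeeze" is the grip in N (left out, the last holds). Time passes only in rows, so rows that repeat a pose let the fingers close, or fill a call up. It gives the time, the measured TCP pose, the force and the opening at its end, in the units of the state.
- r.sense(): the state, without advancing time (a new reading comes with each control period).
- r.snapshot(name): name is "side" or "top"; returns a dict with "pixels" (420x560x3 uint8, red, green, blue), "camera_matrix" (3x3 intrinsics, pixels), "xyz" and "orientation" of the camera in the world. Camera axes: x right, y down, z forward; pixel columns grow to the right and rows downward; lengths in mm; the calibration is good to about 2 mm. A picture is of the moment at which its call begins. There is no depth.
- r.hand_in(): hands the job in, once; it reports no verdict.
The state is a dict: "time": time; "joint_pos": joint angles; "qd": joint speeds; "joint_efforts": joint torques, N m; "tool_pos": TCP position; "tcp_rot": TCP orientation; "ft_force": force on the tool from outside, world axes, zero at the start; "wrist_torque": the same for the moment, N m; "finger_gap": finger opening in mm.
Only numpy, scipy, OpenCV 4.12 (cv2) and the standard library are available. Lean on these libraries where they do the work, as an engineer would, in place of code of your own. Each camera call takes 0.05 s, during which the arm holds its last target.

TASK

The small bench vise has to stand at a new angle for the next job. Loosen its T-bar clamp, swing the vise until its pointer lines up with the clip set on the dial rim, then turn the T-bar fully home again so the vise is clamped there; leave the tin, the cup and the tape roll beside it where they stand.

Things in the scene. Friction and masses are not known exactly. Their poses are not given: they have to be found in the camera images.
- vise_base: Grey cast round base of the vise, bolted down, 190 mm across, 15 mm thick; ears reach 123 mm from the axis along its +y and -y, a clamp lug 145 mm along its +x. Origin: on the vertical swivel axis at table height; z up. Its -x side, toward the robot give or take 20 degrees, carries the dial with ticks every 10 degrees.
- vise_head (a joint): Swivel angle of the vise on its base (rad), positive counterclockwise seen from above, 0 when the pointer lies along the base's -x; travel -0.75 to +0.75. While clamped it is held by friction at about 1 N m; loosened it turns with about 0.15 N m and stays where it is left.
- vise_jaws (a point): Point on the swivel axis between the two shut vise jaws, 76 mm above the table; turns with the vise. The pointer lies along its -x; y is the vise's screw direction. The jaws form a grey block 50 mm along x and 48 mm along y, from 52 to 88 mm above the table, on a vise body 46 mm wide (x) and 112 mm long (y), top at 54 mm.
- vise_anvil (a point): Middle of the top of the vise's anvil, 40 mm from the swivel axis along the vise's +y, 67 mm above the table; axes as vise_jaws. The anvil is 34 mm wide (x) and reaches to y = +58 mm. On the opposite side of the jaws a boss 30 mm wide (top at 68 mm) reaches to y = -53 mm, and the screw end with a 74 mm crossbar (along x, 52 mm high) to y = -78 mm.
- pointer_tip (a point): Tip of the dark pointer tongue on the vise's flange, 83 mm from the swivel axis along the vise's -x, 21 mm above the table; its axes are those of vise_jaws.
- angle_mark: The angle mark: a plain steel clip with a small thumbscrew, fixed on the dial rim; its rib is 10 mm wide and lies along this body's -x, 84 to 106 mm from the axis. Origin: on the swivel axis at table height. The vise is at the mark when its x axis (vise_jaws) points the same way as this x axis. The mark lies 0.25 to 1.25 rad counterclockwise (from above) of the vise's start.
- mark_tip (a point): Inner end of the clip's rib, 84 mm from the swivel axis, 21 mm above the table: the pointer tip comes to stand 1 mm in front of it.
- clamp_bar (a joint): Angle of the T-bar of the clamp (rad): 0 is fully tight (at its stop), growing counterclockwise seen from above as it loosens, 1.4 at its other stop. From 0.9 upward the vise is free. It turns with 0.1 to 0.4 N m and stays where it is left. It starts tight.
- clamp_grip (a point): Middle of the T-bar, on its vertical turning axis, 73 mm above the table, 110 mm from the swivel axis along the base's +x. The dark bar is 74 mm long (this point's x), 16 mm wide (y), 22 mm high (62 to 84 mm above the table); under it a 28 mm round boss, and at 25 to 44 mm the flat steel clamp finger. The point turns with the bar.
- tin: Grey round lidded sample tin, 70 mm across, 48 mm high, loose on the table left of the vise; origin at the centre of its underside. Leave it alone.
- cup: Open steel cup, 65 mm across, 48 mm high, loose on the table right of the vise; origin at the centre of its underside. Leave it alone.
- tape: Roll of wide tan packing tape, 92 mm across, 48 mm high, lying flat, loose on the table to the right of the vise beyond the cup; origin at the centre of its underside. Leave it alone.

How it is judged:
By the outcome, as a careful person would: the job done as asked, in the order asked, and still so for the second after the job is handed in, with the robot touching nothing.
It also fails if it takes over 58 s, if anything falls off the work surface, if the arm or the gripper's body presses on something with over 40 N, if the wrist force passes 120 N, or if a joint passes its speed limit or range.

## Working session

There is one attempt and no reset: what is moved stays moved. The work goes in short steps, Python scripts to look and compute and a tool call to move; the robot and the scene stay as the last step left them, time stands still between calls to the robot, and variables do not carry over. Pictures are saved under pics/ and viewed, and the job is handed in when it is done.

Besides the shell and the picture viewer there is one more tool, called after "Call:" as a command line: name --argument value ..., lists and objects as JSON in quotes. drive_tool: Moves the arm, as the interface text tells. Its arguments: {"type":"object","properties":{"moves":{"type":"array","items":{"type":"array"}},"fingers":{"type":"number"},"squeeze":{"type":"number"}},"required":["moves"]}

```bash
mkdir -p pics; ls; cat > h.py <<'E'
import numpy as np, cv2
from scipy.spatial.transform import Rotation as R
from bench import r
def snap(n,f):
    s=r.snapshot(n); cv2.imwrite('pics/'+f,s['pixels'][:,:,::-1]); 
    np.savez('pics/'+f[:-4]+'.npz',**{k:np.array(v) for k,v in s.items()}); return s
def rot(o):
    o=np.array(o,float)
    return o if o.shape==(3,3) else R.from_euler('xyz',o,degrees=True).as_matrix()
def ray(s,u,v,z):
    K=np.array(s['camera_matrix']);d=rot(s['orientation'])@np.linalg.inv(K)@np.array([u,v,1.]);c=np.array(s['xyz'],float)
    return c+d*(z-c[2])/d[2]
def proj(s,p):
    K=np.array(s['camera_matrix']);q=K@(rot(s['orientation']).T@(np.array(p,float)-np.array(s['xyz'])));return q[:2]/q[2]
E
python3 - <<'E'
from h import *
for n in('side','top'):
    s=snap(n,n+'0.png'); print(n,s['camera_matrix'],s['xyz'],s['orientation'])
print(r.sense())
E
```

```text
pics
side [[545.59025052   0.         282.63134695]
 [  0.         545.59025052 206.80378426]
 [  0.           0.           1.        ]] [  485.80118293 -1386.62825679   618.68165126] [-114.72163078   -0.99500547   -1.28414089]
top [[390.99726115   0.         275.01519211]
 [  0.         390.99726115 217.63165409]
 [  0.           0.           1.        ]] [ 347.09670646 -210.71431907  992.36389217] [-1.67534273e+02  8.62544850e-02 -9.11504809e+01]
{'time': 0.1, 'joint_pos': array([-7.52510303e+01,  7.51267780e+00,  8.53241996e+01, -8.23398194e-04,
        8.72600042e+01, -4.89316455e+00]), 'qd': array([ 0.0403095 , -0.16470252, -0.19245681, -0.00909826,  0.05081805,
        0.02279035]), 'joint_efforts': array([ 8.89990424e-04, -5.70951390e+01, -5.01941800e+01, -1.21160574e-04,
        8.09111312e-03, -2.07325058e-05]), 'tool_pos': array([ 201.58472208, -564.63570121,  252.31839348]), 'tcp_rot': array([-1.79903401e+02, -7.44440874e-03,  1.96421680e+01]), 'ft_force': array([-0.54985387, -0.70923149,  0.24723759]), 'wrist_torque': array([-0.01044885, -0.01826942,  0.00319407]), 'finger_gap': 85.24538548139263}
```

View pics/top0.png

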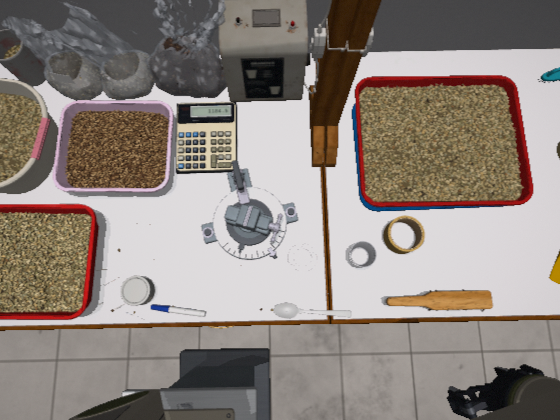

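View pics/side0.png

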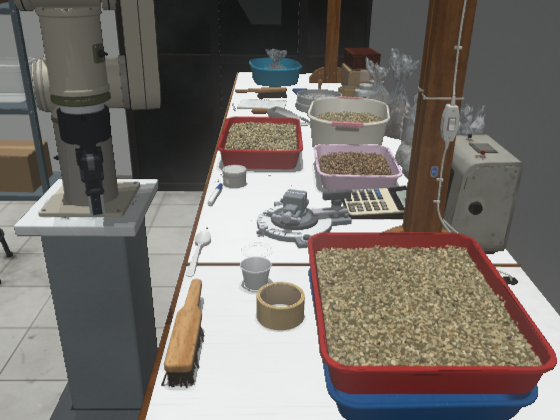

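The top view shows the vise near pixel (250,222), the T-bar at (237,175), the tin at (136,291), the cup at (360,255) and the tape at (405,235). Next I'll enlarge the vise.

```bash
python3 - <<'E'
import cv2
a=cv2.imread('pics/top0.png')[150:275,185:315]; cv2.imwrite('pics/top0c.png',cv2.resize(a,None,fx=4.6,fy=4.6,interpolation=cv2.INTER_CUBIC))
a=cv2.imread('pics/side0.png')[170:250,240:370]; cv2.imwrite('pics/side0c.png',cv2.resize(a,None,fx=6,fy=6,interpolation=cv2.INTER_CUBIC))
E
```

```text
(no output)
```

View pics/top0c.png

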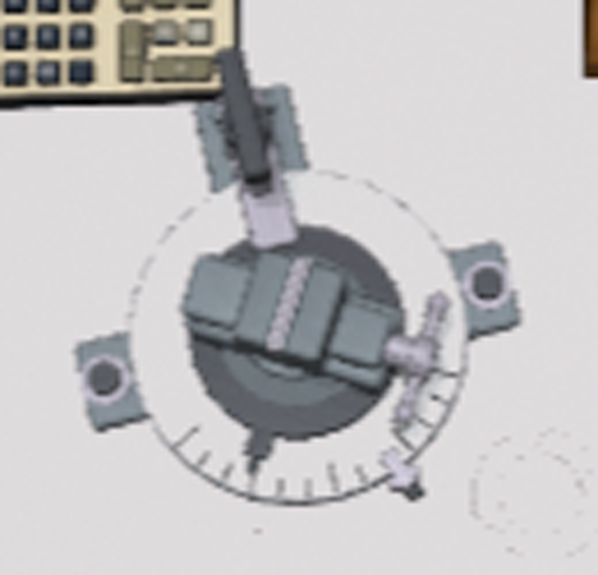

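View pics/side0c.png

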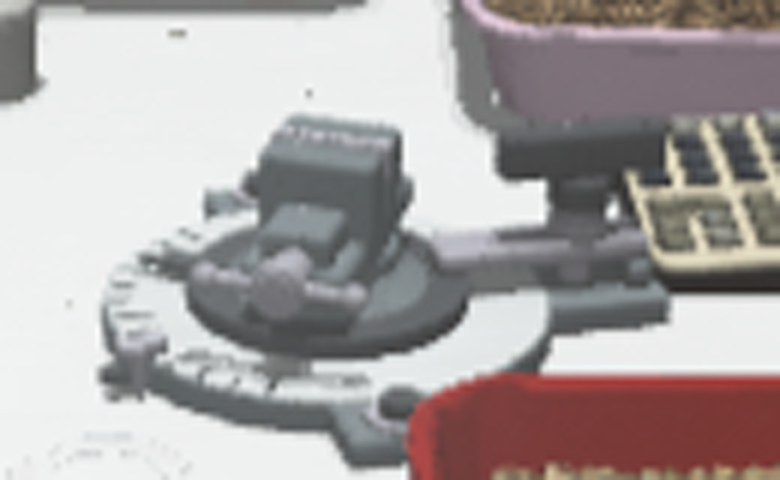

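```bash
python3 - <<'E'
from h import *
s=dict(np.load('pics/top0.npz'))
f=lambda c:((c[0]+.5)/4.6-.5+185,(c[1]+.5)/4.6-.5+150)
P=lambda c,z:ray(s,*f(c),z)[:2]
e1=P((106,377),20);e2=P((487,284),20);ax=(e1+e2)/2
print('axis',ax,'ear dist',np.linalg.norm(e1-e2)); d=e1-e2; by=np.degrees(np.arctan2(d[1],d[0]))-90;print('base yaw',by)
for n,c,z in [('ptr',(252,472),21),('ribin',(389,456),21),('ribout',(405,478),21),('bar1',(231,52),84),('bar2',(258,186),84),('jawmid',(292,303),88),('tin',(0,0),48)]:
    p=P(c,z);q=p-ax;print(n,p.round(1),'r',np.linalg.norm(q).round(1),'ang from -x',((np.degrees(np.arctan2(-q[1],-q[0]))+180)%360-180).round(2))
g=(P((231,52),84)+P((258,186),84))/2;print('grip',g,np.linalg.norm(g-ax),'dir',np.degrees(np.arctan2(*(g-ax)[::-1])), 'barlen',np.linalg.norm(P((231,52),84)-P((258,186),84)))
b=P((231,52),84)-P((258,186),84);print('bar yaw',np.degrees(np.arctan2(b[1],b[0])))
for n,u,v in [('tin',136,285),('cup',360.5,250),('tape',406,232)]: print(n,ray(s,u,v,48)[:2])
sd=dict(np.load('pics/side0.npz'))
# verify in side view
def fs(c): return ((c[0]+.5)/6-.5+240,(c[1]+.5)/6-.5+170)
print('side jawtop', ray(sd,*fs((333,130)),88), 'bar',ray(sd,*fs((580,125)),84))
# circle fits by masks: bright-white disc? dark flange
E
```

```text
axis [ 553.56624802 -148.00772844] ear dist 216.2508071124504
base yaw 12.885753299659427
ptr [ 475.2 -122.9] r 82.2 ang from -x -17.78
ribin [ 482.5 -197.4] r 86.5 ang from -x 34.77
ribout [ 470.3 -205.8] r 101.4 ang from -x 34.78
bar1 [ 692.7 -117.5] r 142.4 ang from -x -167.62
bar2 [ 617.9 -131.8] r 66.3 ang from -x -165.86
jawmid [ 553.5 -149.6] r 1.6 ang from -x 89.17
tin [739.8  15.5] r 247.9 ang from -x -138.72
grip [ 655.28227394 -124.63362195] 104.36713459295872 dir 12.941754204309987 barlen 76.18207152277081
bar yaw 10.853516809956325
tin [398.15950201 121.17336384]
cup [ 471.13176123 -419.41049507]
tape [ 513.21429225 -533.92031891]
side jawtop [ 553.85116571 -141.54613681   88.        ] bar [ 658.45215186 -124.91079184   84.        ]
```

The handpicked points fit the given sizes: pointer radius 82, rib 86–101, vise axis near (553.5,-148). Next I'll refine the bar, pointer and flange with masks, and check the post's position.

```bash
python3 - <<'E'
from h import *
s=dict(np.load('pics/top0.npz'))
im=s['pixels'];
for n,u,v in[('postbase',315,165),('postbaseR',338,165),('posttop',322,128),('box',265,100),('calc',205,173)]: print(n,ray(s,u,v,0)[:2].round())
b=im[155:200,220:260].astype(int);g=b.mean(2)
print(im[175,237],im[185,239],im[205,235],im[253,240],im[240,250],im[248,222], im[165,236])
m=(g<85).astype(np.uint8)
n,l,st,c=cv2.connectedComponentsWithStats(m)
for i in range(1,n):
    if st[i,4]>15: print(st[i],c[i]+[220,155])
for r_ in range(0,45,1): print(''.join('#' if x<70 else '+' if x<95 else '.' for x in g[r_]))
E
```

```text
postbase [ 709. -324.]
postbaseR [ 707. -385.]
posttop [ 815. -347.]
box [ 902. -192.]
calc [692. -29.]
[86 89 95] [88 92 96] [81 84 89] [162 159 161] [ 96  99 106] [186 184 186] [83 87 91]
[16  0  8 30 62] [239.67741935 172.29032258]
[ 0 14 24 23 88] [233.86363636 178.77272727]
................#.......................
................#.......................
................#.......................
................#.......................
###...++++......#.......................
................+.......................
..............+++.......................
............+++++.......................
..........++#+++++......................
.............+++++......................
.............+++++......................
..........+..+++++......................
##+#+++++#...++++++.....................
..............+++++.....................
............+#++++++....................
##############++++++....................
############++++++++....................
#+............+++++++...................
..............++++++#++++...............
..............++++++#++#+...............

[... 324 characters left out ...]
...
...............++++++++.................
...............++++++++.................
.................++++++.................
.................+++++++................
..................+++###................
..................######................
..................######................
...................+++++................
....................++++................
.....................+..................
........................................
........................................
........................................
........................................
........................................
........................................
........................................
```

Call:
drive_tool --moves '[[[40,66,0],0],[[80,132,0],-1],[[110,185,0],-2],[[140,238,0],-3],[[170,290,0],-4],[[200,340,0],-5],[[225,380,0],-6.5],[[248,415,0],-7.6]]' --fingers 60 --squeeze 40

```text
time: 0.77
tool_pos: [372.0, -276.4, 253.0]
tcp_rot: [-180.0, 0.0, 11.9]
ft_force: [0.6, -0.6, 0.0]
finger_gap: 60.0
```

Call:
drive_tool --moves '[[[30,25,0],0],[[60,50,0],0],[[95,75,0],0],[[130,95,0],0],[[165,115,0],0],[[200,130,0],0],[[200,130,0],0],[[200,130,0],0]]'

```text
time: 1.43
tool_pos: [572.3, -146.9, 251.3]
tcp_rot: [-179.9, 0.2, 12.2]
ft_force: [-1.1, 0.1, -0.9]
finger_gap: 60.0
```

Call:
drive_tool --moves '[[[22,6,-20],0],[[44,12,-40],0],[[66,18,-60],0],[[88,23,-80],0],[[88,23,-100],0],[[88,23,-120],0],[[88,23,-120],0],[[88,23,-120],0]]'

```text
time: 2.1
tool_pos: [657.8, -126.0, 132.2]
tcp_rot: [-179.9, 0.2, 12.0]
ft_force: [-0.3, 0.4, 0.3]
finger_gap: 60.3
```

```bash
python3 - <<'E'
from h import *
s=snap('side','s1.png');t=snap('top','t1.png');q=r.sense();print(q['tool_pos'],q['tcp_rot'])
a=s['pixels'][130:250,240:400,::-1];b=t['pixels'][130:260,190:310,::-1]
a=cv2.resize(a,(640,480),interpolation=2);cv2.imwrite('pics/s1c.png',a)
cv2.imwrite('pics/t1c.png',cv2.resize(b,None,fx=4,fy=4,interpolation=2))
E
```

```text
[ 659.91711872 -126.29122069  135.3603776 ] [ 1.79939119e+02 -1.04129620e-01  1.19900003e+01]
```

View pics/s1c.png

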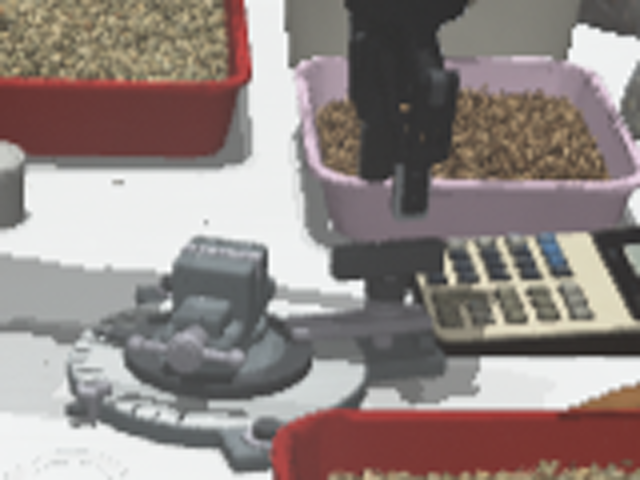

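View pics/t1c.png

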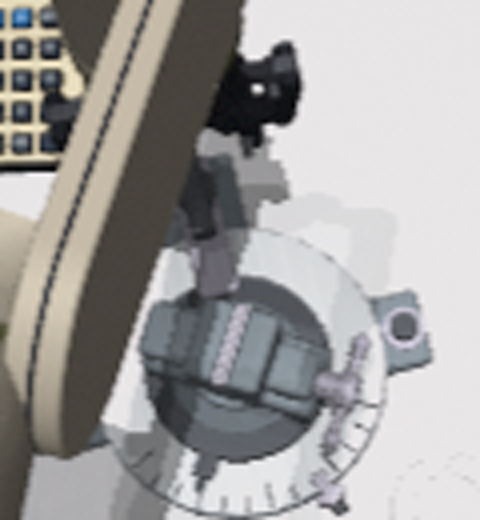

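```bash
python3 - <<'E'
from h import *
s=dict(np.load('pics/side0.npz'))
for p in [(660,-126-35,115),(660,-123.5,84),(623,-131,84),(697,-115,84),(660,-123,62)]:
    u=proj(s,p);print(p,(u-[240,130])*4)
E
```

```text
(660, -161, 115) [397.1325413  217.98202207]
(660, -123.5, 84) [387.1986599  240.80864595]
(623, -131, 84) [329.68083153 245.05938745]
(697, -115, 84) [443.85032881 235.99251664]
(660, -123, 62) [385.0687126  272.42770171]
```

Call:
drive_tool --moves '[[[0,2,-12],0],[[0,2,-24],0],[[0,2,-36],0],[[0,2,-48],0],[[0,2,-48],0],[[0,2,-48],0],[[0,2,-48],0],[[0,2,-48],0]]'

```text
time: 2.87
tool_pos: [660.3, -123.5, 86.1]
tcp_rot: [180.0, -0.1, 12.0]
ft_force: [-0.4, 1.3, -0.4]
finger_gap: 59.9
```

Call:
drive_tool --moves '[[[0,0,0],0],[[0,0,0],0],[[0,0,0],0],[[0,0,0],0],[[0,0,0],0],[[0,0,0],0],[[0,0,0],0],[[0,0,0],0]]' --fingers 5 --squeeze 50

```text
time: 3.53
tool_pos: [659.7, -122.1, 86.0]
tcp_rot: [-179.9, -0.0, 12.1]
ft_force: [-3.3, 6.3, 5.9]
finger_gap: 15.0
```

```bash
python3 - <<'E'
from h import *
q=r.sense();print(q)
s=snap('side','s2.png')
cv2.imwrite('pics/s2c.png',cv2.resize(s['pixels'][130:250,240:400,::-1],(640,480),interpolation=2))
E
```

```text
{'time': 3.5333, 'joint_pos': array([-1.49005671e+01,  2.54627382e+01,  8.17441451e+01,  7.92633009e-02,
        7.28275980e+01,  6.29592912e+01]), 'qd': array([ 0.07238202, -0.02878374,  0.07647689, -0.08154944, -0.00645128,
        0.12608638]), 'joint_efforts': array([ -3.73665288, -66.61128759, -46.34233117,  -1.33137938,
        -1.56160399,   0.51080558]), 'tool_pos': array([ 659.67731983, -122.08311438,   85.99655737]), 'tcp_rot': array([-1.79916878e+02, -3.69639231e-03,  1.21167140e+01]), 'ft_force': array([-3.28379326,  6.27723342,  5.93546187]), 'wrist_torque': array([0.88143107, 0.55429462, 0.52110708]), 'finger_gap': 15.030756470553204}
```

View pics/s2c.png

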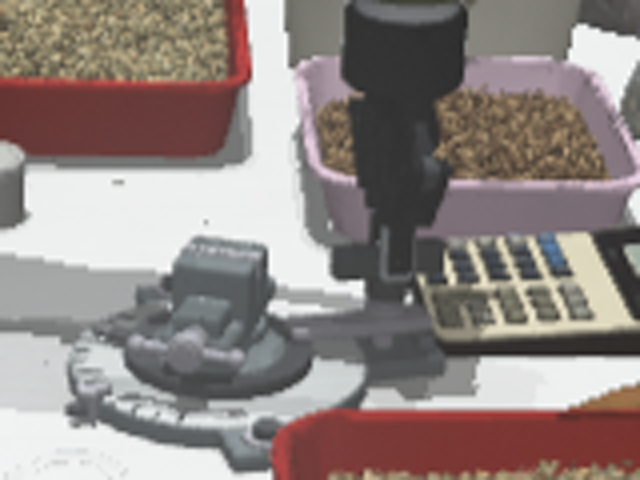

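Gripped: the gap is 15 mm on a 16 mm bar, and the fingers sit at the bar's middle. Now I'll loosen it.

Call:
drive_tool --moves '[[[0,0,0],4],[[0,0,0],9],[[0,0,0],14],[[0,0,0],19],[[0,0,0],24],[[0,0,0],29],[[0,0,0],34],[[0,0,0],38]]'

```text
time: 4.25
tool_pos: [659.2, -121.2, 86.0]
tcp_rot: [-179.8, -0.1, 50.3]
ft_force: [-6.5, 10.0, 7.7]
finger_gap: 14.9
```

Call:
drive_tool --moves '[[[0,0,0],4],[[0,0,0],9],[[0,0,0],14],[[0,0,0],19],[[0,0,0],24],[[0,0,0],29],[[0,0,0],32],[[0,0,0],32]]'

```text
time: 4.92
tool_pos: [658.4, -120.8, 86.0]
tcp_rot: [-179.8, -0.2, 82.3]
ft_force: [-11.5, 11.0, 12.6]
finger_gap: 15.0
```

```bash
python3 - <<'E'
from h import *
q=r.sense();print(q['tool_pos'],q['tcp_rot'],q['ft_force'],q['wrist_torque'],q['finger_gap'],q['joint_pos'])
s=snap('side','s3.png')
cv2.imwrite('pics/s3c.png',cv2.resize(s['pixels'][130:250,240:400,::-1],(640,480),interpolation=2))
E
```

```text
[ 658.40360822 -120.81954965   85.98916076] [-1.79780306e+02 -1.75227608e-01  8.23100777e+01] [-11.54128766  11.03122872  12.59769644] [1.69588716 1.77232155 0.21790038] 15.014433841724722 [-14.86016961  25.42212848  81.79862422   0.15310942  73.01915243
  -7.21560579]
```

View pics/s3c.png

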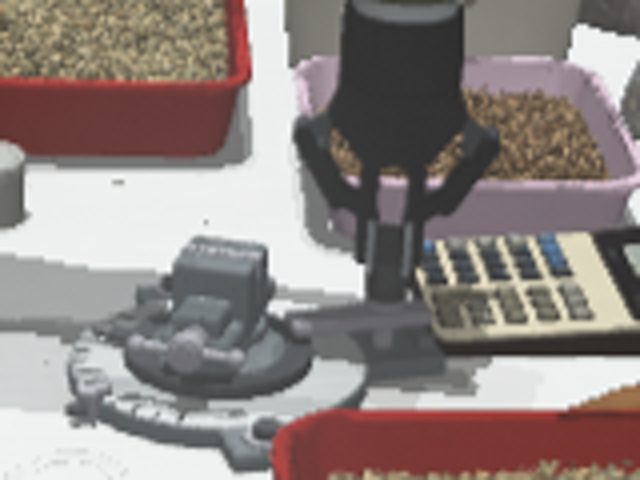

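Call:
drive_tool --moves '[[[0,0,0],0],[[0,0,0],0],[[0,0,0],0],[[0,0,10],0],[[0,0,25],0],[[0,0,45],0],[[0,0,60],0],[[0,0,60],0]]' --fingers 45

```text
time: 5.63
tool_pos: [662.7, -124.3, 151.9]
tcp_rot: [179.5, 0.1, 82.0]
ft_force: [0.3, -0.1, 1.2]
finger_gap: 45.1
```

```bash
python3 - <<'E'
from h import *
for i in range(3):
    s=snap('side','s4.png'); q=r.sense();print(q['tool_pos'],q['tcp_rot'],q['ft_force'])
cv2.imwrite('pics/s4c.png',cv2.resize(s['pixels'][130:250,240:400,::-1],(640,480),interpolation=2))
E
```

```text
[ 661.95118885 -124.11862613  149.7212549 ] [1.79615354e+02 5.04535614e-02 8.20330071e+01] [ 0.65771112  0.63379172 -0.20702163]
[ 660.83877875 -123.7733968   147.50873972] [1.79794171e+02 2.65343423e-02 8.20336988e+01] [-0.13453342 -0.58740289 -1.13561929]
[ 659.91403707 -123.51949211  145.84548482] [1.79943035e+02 9.56251391e-03 8.20355492e+01] [ 0.4142163   0.09256222 -0.62623589]
```

View pics/s4c.png

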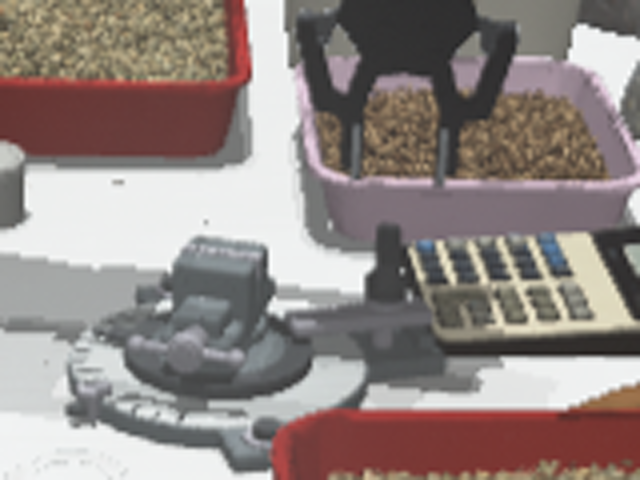

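Call:
drive_tool --moves '[[[-20,-5,0],-2],[[-40,-10,0],-4],[[-60,-15,0],-6],[[-80,-19,0],-8],[[-95,-22,0],-9.8],[[-106,-24.5,0],-9.8],[[-106,-24.5,0],-9.8],[[-106,-24.5,0],-9.8]]' --fingers 80

```text
time: 6.45
tool_pos: [553.0, -147.8, 144.4]
tcp_rot: [-179.9, -0.0, 72.2]
ft_force: [0.2, -0.3, 0.2]
finger_gap: 80.1
```

Call:
drive_tool --moves '[[[0,0,0],0],[[0,0,0],0],[[0,0,-8],0],[[0,0,-15],0],[[0,0,-20],0],[[0,0,-20],0],[[0,0,-20],0],[[0,0,-20],0]]'

```text
time: 7.12
tool_pos: [553.7, -147.8, 125.2]
tcp_rot: [-180.0, -0.0, 72.2]
ft_force: [0.8, 0.3, -0.1]
finger_gap: 79.8
```

```bash
python3 - <<'E'
from h import *
q=r.sense();print(q['tool_pos'],q['tcp_rot'],q['ft_force'])
s=snap('side','s5.png')
q=r.sense();print(q['tool_pos'],q['tcp_rot'],q['ft_force'])
cv2.imwrite('pics/s5c.png',cv2.resize(s['pixels'][130:250,240:400,::-1],(640,480),interpolation=2))
E
```

```text
[ 553.70887935 -147.84307204  125.18113769] [-1.79985769e+02 -4.69367991e-04  7.22444567e+01] [ 0.84994463  0.26969148 -0.07838521]
[ 553.88316651 -147.93102722  125.49749546] [1.79982785e+02 1.99283830e-03 7.22417269e+01] [0.02724542 0.25726736 0.0177611 ]
```

View pics/s5c.png

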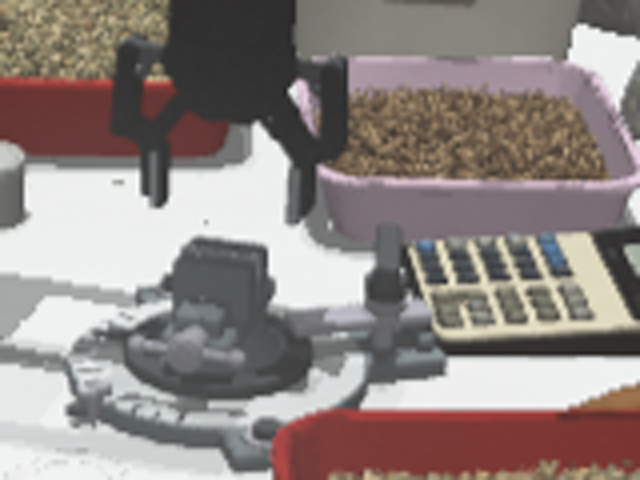

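The fingers straddle the jaw block centrally: their tips are at x 155 and 298, and the block spans 175–272. I'll go down and grip.

Call:
drive_tool --moves '[[[0,0,-10],0],[[0,0,-20],0],[[0,0,-30],0],[[0,0,-40],0],[[0,0,-40],0],[[0,0,-40],0],[[0,0,-40],0],[[0,0,-40],0]]'

```text
time: 7.83
tool_pos: [554.1, -148.0, 85.9]
tcp_rot: [179.9, 0.0, 72.2]
ft_force: [0.1, -0.0, 0.0]
finger_gap: 79.9
```

Call:
drive_tool --moves '[[[0,0,0],0],[[0,0,0],0],[[0,0,0],0],[[0,0,0],0],[[0,0,0],0],[[0,0,0],0],[[0,0,0],0],[[0,0,0],0]]' --fingers 40 --squeeze 40

```text
time: 8.5
tool_pos: [551.2, -147.0, 85.6]
tcp_rot: [-179.6, 0.0, 72.2]
ft_force: [-15.4, 5.3, 13.7]
finger_gap: 48.9
```

Call:
drive_tool --moves '[[[-2.5,1,0],2],[[-2.5,1,0],7],[[-2.5,1,0],12],[[-2.5,1,0],17],[[-2.5,1,0],22],[[-2.5,1,0],27],[[-2.5,1,0],32],[[-2.5,1,0],36]]'

```text
time: 9.17
tool_pos: [550.8, -147.0, 85.6]
tcp_rot: [-179.9, -0.0, 108.5]
ft_force: [-2.4, 0.3, 1.8]
finger_gap: 49.2
```

Call:
drive_tool --moves '[[[0,0,0],4],[[0,0,0],8],[[0,0,0],11],[[0,0,0],14],[[0,0,0],15.5],[[0,0,0],15.5],[[0,0,0],15.5],[[0,0,0],15.5]]'

```text
time: 9.83
tool_pos: [550.7, -147.0, 85.6]
tcp_rot: [-179.9, -0.0, 123.7]
ft_force: [-5.7, 0.3, 5.6]
finger_gap: 49.3
```

```bash
python3 - <<'E'
from h import *
q=r.sense();print(q['tool_pos'],q['tcp_rot'],q['ft_force'],q['wrist_torque'],q['finger_gap'])
s=snap('side','s6.png');t=snap('top','t6.png')
a=cv2.resize(s['pixels'][150:260,240:370,::-1],None,fx=4.6,fy=4.6,interpolation=2);cv2.imwrite('pics/s6c.png',a)
cv2.imwrite('pics/t6c.png',cv2.resize(t['pixels'][150:275,185:315,::-1],None,fx=4.6,fy=4.6,interpolation=2))
E
```

```text
[ 550.69541646 -147.03394864   85.56365518] [-1.79932508e+02 -2.08747666e-02  1.23690169e+02] [-5.72176378  0.32062061  5.56050552] [-0.47387872  1.49680935  0.08489385] 49.328710138903766
```

View pics/s6c.png

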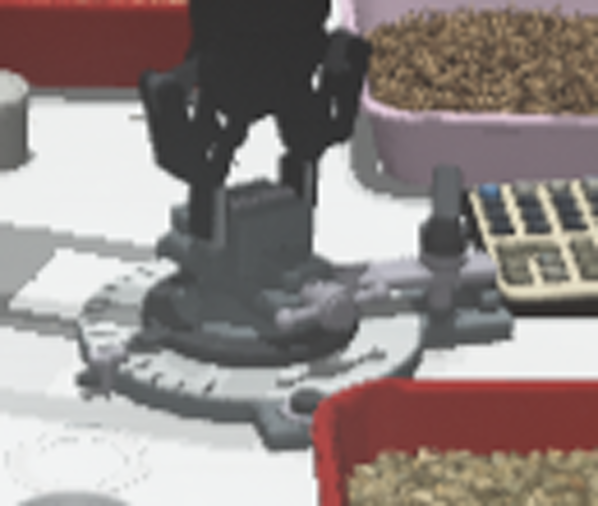

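View pics/t6c.png

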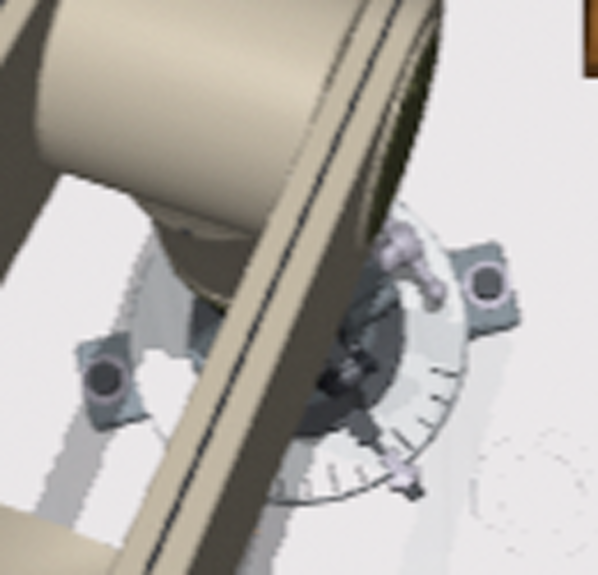

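The top view shows the pointer running from about (355,405) to (385,450), right at the clip at (400,470). I'll zoom in on that junction.

```bash
python3 - <<'E'
from h import *
t=dict(np.load('pics/t6.npz'))
x0,y0=255,232
a=t['pixels'][y0:y0+32,x0:x0+30,::-1]
cv2.imwrite('pics/t6z.png',cv2.resize(a,None,fx=18,fy=18,interpolation=cv2.INTER_NEAREST))
E
```

```text
(no output)
```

View pics/t6z.png

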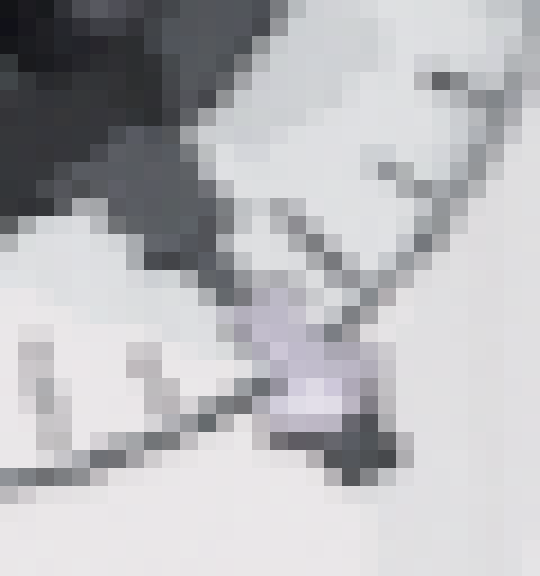

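```bash
python3 - <<'E'
from h import *
t=dict(np.load('pics/t6.npz'));t0=dict(np.load('pics/top0.npz'))
def ang(s,pts,z,ax):
    P=np.array([ray(s,u,v,z)[:2] for u,v in pts])-ax
    return np.linalg.norm(P,axis=1),(np.degrees(np.arctan2(-P[:,1],-P[:,0])))
im=t['pixels'].astype(int)
for ax in ([553.5,-148],[551,-147]):
    ax=np.array(ax)
    for nm,s in(('t0',t0),('t6',t)):
        im=s['pixels'].astype(int);V,U=np.mgrid[225:262,235:280]
        V=V.ravel();U=U.ravel();c=im[V,U];g=c.mean(1)
        lav=((c[:,2]-c[:,1])>10)&(g>150)
        rr,aa=ang(s,np.c_[U,V],21,ax)
        w=lav&(rr>82)&(rr<112)&(aa>20)&(aa<50)
        print(ax,nm,'clip n',w.sum(),'med ang',aa[w].mean().round(2), [ (lo,aa[w&(rr>=lo)&(rr<lo+8)].mean().round(2)) for lo in (82,88,94,100) if (w&(rr>=lo)&(rr<lo+8)).any()])
        wt=np.clip((200-g)/110,0,1)
        a0=-18 if nm=='t0' else 34
        for lo in (68,72,76,80):
            k=(rr>=lo)&(rr<lo+4)&(abs(aa-a0)<11)&(g<170)&~lav
            print('  ptr r',lo,k.sum(),(aa[k]*wt[k]).sum()/wt[k].sum() if k.any() else None, aa[k].min().round(1) if k.any() else '',aa[k].max().round(1) if k.any() else '')
E
```

```text
[ 553.5 -148. ] t0 clip n 34 med ang 34.87 [(82, np.float64(34.55)), (88, np.float64(35.07)), (94, np.float64(35.07)), (100, np.float64(35.16))]
  ptr r 68 9 -18.839525432648212 -24.6 -13.3
  ptr r 72 8 -18.37716641947369 -22.9 -12.9
  ptr r 76 5 -18.275073365552007 -19.7 -15.6
  ptr r 80 3 -17.539448914816962 -18.6 -16.4
[ 553.5 -148. ] t6 clip n 34 med ang 34.77 [(82, np.float64(34.64)), (88, np.float64(34.86)), (94, np.float64(34.98)), (100, np.float64(34.86))]
  ptr r 68 8 33.854200573599094 29.1 38.0
  ptr r 72 7 32.361786599105784 28.1 36.8
  ptr r 76 5 33.85265298473979 32.0 42.4
  ptr r 80 5 36.838575068527774 32.5 42.5
[ 551 -147] t0 clip n 34 med ang 36.23 [(82, np.float64(36.05)), (88, np.float64(36.62)), (94, np.float64(36.2)), (100, np.float64(36.24))]
  ptr r 68 9 -18.5038431427636 -23.8 -12.5
  ptr r 72 5 -18.274367415840125 -20.3 -15.4
  ptr r 76 4 -17.9224307361353 -19.0 -16.7
  ptr r 80 2 -17.031118487982116 -17.9 -16.2
[ 551 -147] t6 clip n 34 med ang 36.15 [(82, np.float64(35.92)), (88, np.float64(36.33)), (94, np.float64(36.12)), (100, np.float64(36.27))]
  ptr r 68 9 34.21368833965001 29.7 39.9
  ptr r 72 5 35.96608066771245 33.1 44.2
  ptr r 76 5 36.467422050875136 33.6 44.2
  ptr r 80 3 37.521393824838974 34.0 44.2
```

Measured about the camera-frame axis, the pointer is at about 33.3° and the clip at 34.8°. I'll turn 1.5° more, release and lift clear for an unobstructed look.

Call:
drive_tool --moves '[[[0,0,0],0.8],[[0,0,0],1.6],[[0,0,0],1.6],[[0,0,0],1.6],[[0,0,0],1.6],[[0,0,0],1.6],[[0,0,0],1.6],[[0,0,0],1.6]]'

```text
time: 10.6
tool_pos: [550.7, -147.0, 85.6]
tcp_rot: [-179.9, -0.0, 125.3]
ft_force: [-5.7, -0.0, 6.3]
finger_gap: 49.2
```

Call:
drive_tool --moves '[[[0,0,0],0],[[0,0,0],0],[[0,0,0],0],[[0,0,0],0],[[0,0,15],0],[[0,0,30],0],[[0,0,45],0],[[0,0,60],0]]' --fingers 80

```text
time: 11.27
tool_pos: [551.3, -146.8, 145.9]
tcp_rot: [180.0, 0.0, 125.3]
ft_force: [0.4, 0.1, 0.1]
finger_gap: 80.0
```

Call:
drive_tool --moves '[[[20,30,10],-5],[[40,60,20],-10],[[60,100,30],-15],[[80,130,30],-20],[[80,160,30],-25],[[80,160,30],-30],[[80,160,30],-34],[[80,160,30],-34]]'

```text
time: 11.93
tool_pos: [631.3, 14.1, 175.1]
tcp_rot: [-180.0, -0.0, 91.2]
ft_force: [0.2, 0.1, 0.3]
finger_gap: 80.0
```

```bash
python3 - <<'E'
from h import *
q=r.sense();print(q['tool_pos'],q['tcp_rot'],q['ft_force'],q['wrist_torque'],q['finger_gap'])
s=snap('side','s7.png');t=snap('top','t7.png')
cv2.imwrite('pics/t7c.png',cv2.resize(t['pixels'][150:275,185:315,::-1],None,fx=4.6,fy=4.6,interpolation=2))
x0,y0=250,227
a=t['pixels'][y0:y0+37,x0:x0+35,::-1]
cv2.imwrite('pics/t7z.png',cv2.resize(a,None,fx=16,fy=16,interpolation=cv2.INTER_CUBIC))
E
```

```text
[631.34345674  14.13009743 175.09775494] [-1.79999984e+02 -4.51447696e-03  9.12278610e+01] [0.21900554 0.11948476 0.26476633] [ 0.03720163  0.00613187 -0.01400238] 79.99448218577628
```

View pics/t7c.png

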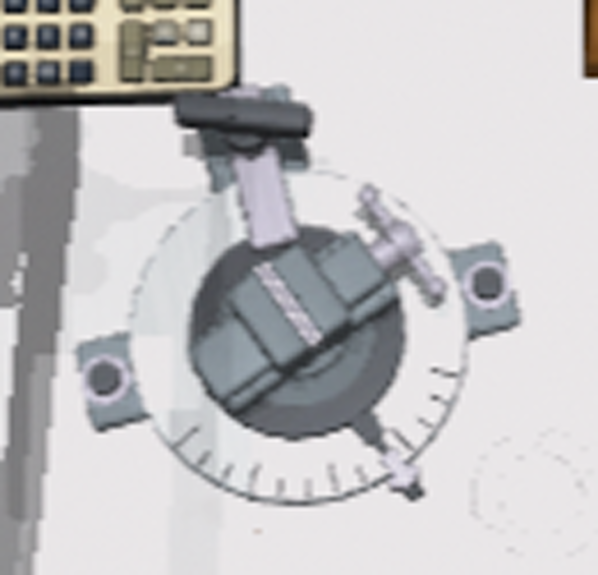

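View pics/t7z.png

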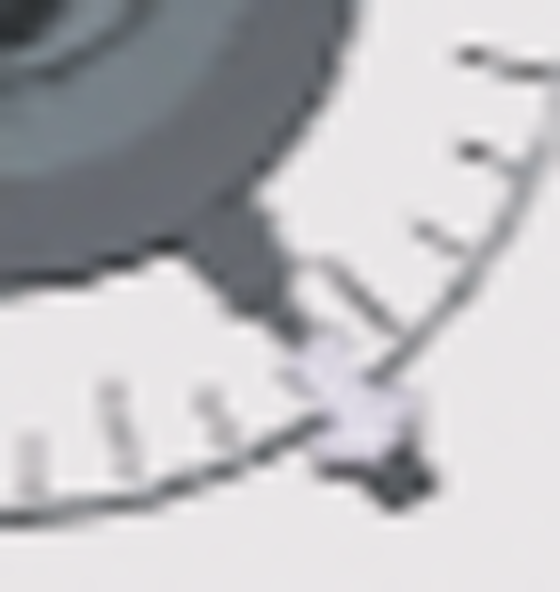

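```bash
python3 - <<'E'
from h import *
t=dict(np.load('pics/t7.npz'));t0=dict(np.load('pics/top0.npz'))
# polar unwrap at z=21 about axis by camera rays: sample intensity at (r,ang)
def polar(s,ax,rs,angs):
    A,Rr=np.meshgrid(np.radians(angs),rs)
    X=ax[0]-Rr*np.cos(A);Y=ax[1]-Rr*np.sin(A)
    uv=np.array([proj(s,(x,y,21)) for x,y in zip(X.ravel(),Y.ravel())]).astype(np.float32)
    return cv2.remap(s['pixels'],uv[:,0].reshape(X.shape),uv[:,1].reshape(X.shape),cv2.INTER_LINEAR).astype(float)
for ax in ([553.5,-148],[552.5,-147.5],[554.5,-148]):
  print(ax)
  for nm,s,a0 in(('t0',t0,-18),('t7',t,34.8)):
    angs=np.arange(a0-12,a0+12,.25)
    for rs in ([70,71,72],[73,74,75],[76,77,78],[79,80]):
        g=polar(s,ax,rs,angs).mean(2).mean(0)
        w=np.clip(215-g,0,None)*(g<150)
        idx=np.where(g<150)[0]
        # contiguous run nearest a0
        if len(idx):
            runs=np.split(idx,np.where(np.diff(idx)>1)[0]+1);run=min(runs,key=lambda q:abs(angs[q].mean()-a0))
            print(nm,rs[0],'ptr',angs[run[0]],angs[run[-1]],'mid',(angs[run[0]]+angs[run[-1]])/2)
  for nm,s in(('t0',t0),('t7',t)):
    angs=np.arange(24,46,.25)
    for rs in ([87,88,89],[90,91,92],[93,94]):
        p=polar(s,ax,rs,angs).mean(0); m=(p[:,2]-p[:,1])
        idx=np.where(m>9)[0]
        if len(idx):print(nm,rs[0],'clip',angs[idx[0]],angs[idx[-1]],'cen',(angs*np.clip(m-3,0,None)).sum()/np.clip(m-3,0,None).sum())
E
```

```text
[553.5, -148]
t0 70 ptr -23.75 -13.25 mid -18.5
t0 73 ptr -23.25 -14.5 mid -18.875
t0 76 ptr -20.5 -16.25 mid -18.375
t0 79 ptr -20.25 -16.25 mid -18.25
t7 70 ptr 30.049999999999997 39.05 mid 34.55
t7 73 ptr 30.299999999999997 37.8 mid 34.05
t7 76 ptr 32.05 36.3 mid 34.175
t7 79 ptr 32.8 36.05 mid 34.425
t0 87 clip 32.0 37.75 cen 34.79147597254005
t0 90 clip 32.5 37.5 cen 34.919793014230265
t0 93 clip 32.25 37.5 cen 34.783271719038815
t7 87 clip 32.0 37.75 cen 34.78151862464183
t7 90 clip 32.25 37.0 cen 34.586036036036035
t7 93 clip 32.25 37.75 cen 34.944270833333334
[552.5, -147.5]
t0 70 ptr -23.5 -13.25 mid -18.375
t0 73 ptr -21.0 -15.5 mid -18.25
t0 76 ptr -20.25 -16.0 mid -18.125
t0 79 ptr -20.0 -16.25 mid -18.125
t7 70 ptr 30.799999999999997 39.8 mid 35.3
t7 73 ptr 31.299999999999997 38.3 mid 34.8
t7 76 ptr 33.05 36.8 mid 34.925
t7 79 ptr 33.55 36.8 mid 35.175
t0 87 clip 32.5 38.5 cen 35.43529076396808
t0 90 clip 33.0 38.0 cen 35.63687335092349
t0 93 clip 33.0 38.25 cen 35.243838028169016
t7 87 clip 32.75 38.25 cen 35.38663220088626
t7 90 clip 33.0 37.75 cen 35.23513513513514
t7 93 clip 32.75 38.0 cen 35.370039682539684
[554.5, -148]
t0 70 ptr -23.5 -12.75 mid -18.125
t0 73 ptr -23.25 -13.75 mid -18.5
t0 76 ptr -20.5 -16.0 mid -18.25
t0 79 ptr -20.0 -16.0 mid -18.0
t7 70 ptr 29.549999999999997 38.55 mid 34.05
t7 73 ptr 29.549999999999997 38.05 mid 33.8
t7 76 ptr 31.049999999999997 36.05 mid 33.55
t7 79 ptr 32.3 35.8 mid 34.05
t0 87 clip 31.75 37.25 cen 34.424568965517246
t0 90 clip 32.0 37.25 cen 34.51939924906133
t0 93 clip 32.25 37.0 cen 34.652
t7 87 clip 31.5 37.25 cen 34.440225035161745
t7 90 clip 32.25 36.5 cen 34.25217391304348
t7 93 clip 32.25 37.0 cen 34.64473684210526
```

Measured in the top view, the pointer is at about 34.3° and the clip at 34.8°, so they agree within about 0.5°. Now back to the T-bar.

Call:
drive_tool --moves '[[[8,-25,0],-2],[[16,-50,0],-4],[[22,-80,0],-6],[[27,-110,0],-8],[[27,-136,0],-9.2],[[27,-136,-15],-9.2],[[27,-136,-30],-9.2],[[27,-136,-40],-9.2]]' --fingers 50

```text
time: 12.7
tool_pos: [657.5, -124.3, 133.9]
tcp_rot: [-179.9, -0.0, 82.1]
ft_force: [-1.3, 0.1, -0.3]
finger_gap: 50.0
```

```bash
python3 - <<'E'
from h import *
s=snap('side','s8.png')
q=r.sense();print(q['tool_pos'],q['tcp_rot'],q['ft_force'])
cv2.imwrite('pics/s8c.png',cv2.resize(s['pixels'][130:250,240:400,::-1],(640,480),interpolation=2))
E
```

```text
[ 656.3008498  -123.34670411  131.34172992] [-1.79741213e+02 -3.96994271e-02  8.21573050e+01] [-1.08365456  0.14077182 -2.64476504]
```

View pics/s8c.png

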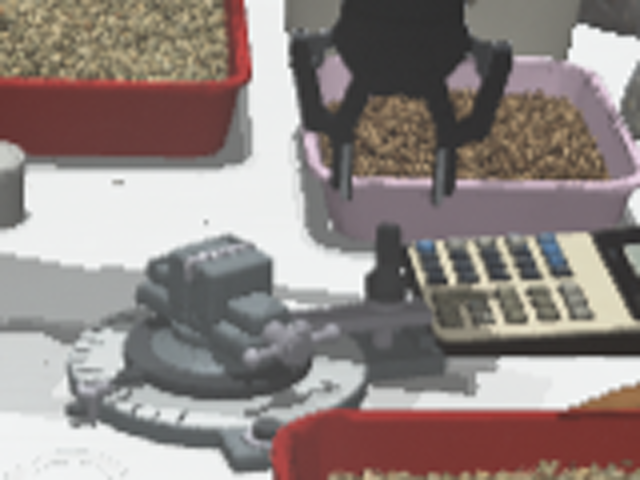

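The bar stands end-on at x≈388, between the finger tips at 343 and 440. I'll go down and grip.

Call:
drive_tool --moves '[[[0,0,-12],0],[[0,0,-24],0],[[0,0,-36],0],[[0,0,-49],0],[[0,0,-49],0],[[0,0,-49],0],[[0,0,-49],0],[[0,0,-49],0]]'

```text
time: 13.42
tool_pos: [658.9, -123.0, 87.3]
tcp_rot: [179.9, 0.0, 82.1]
ft_force: [0.2, 0.2, 0.4]
finger_gap: 50.4
```

Call:
drive_tool --moves '[[[0,0,0],0],[[0,0,0],0],[[0,0,0],0],[[0,0,0],0],[[0,0,0],0],[[0,0,0],0],[[0,0,0],0],[[0,0,0],0]]' --fingers 5 --squeeze 60

```text
time: 14.08
tool_pos: [658.0, -122.9, 87.2]
tcp_rot: [-180.0, 0.0, 82.1]
ft_force: [-4.7, 1.5, 7.0]
finger_gap: 14.6
```

Call:
drive_tool --moves '[[[0,0,0],-4],[[0,0,0],-9],[[0,0,0],-14],[[0,0,0],-19],[[0,0,0],-24],[[0,0,0],-29],[[0,0,0],-34],[[0,0,0],-38]]'

```text
time: 14.75
tool_pos: [657.7, -122.8, 87.2]
tcp_rot: [-180.0, 0.0, 43.9]
ft_force: [-6.2, 1.6, 7.4]
finger_gap: 14.6
```

Call:
drive_tool --moves '[[[0,0,0],-4],[[0,0,0],-8],[[0,0,0],-12],[[0,0,0],-16],[[0,0,0],-20],[[0,0,0],-24],[[0,0,0],-28],[[0,0,0],-29]]'

```text
time: 15.42
tool_pos: [657.6, -122.5, 87.2]
tcp_rot: [-180.0, 0.1, 14.9]
ft_force: [-7.6, 2.5, 7.8]
finger_gap: 14.8
```

```bash
python3 - <<'E'
from h import *
q=r.sense();print(q['tool_pos'],q['tcp_rot'],q['ft_force'],q['wrist_torque'],q['finger_gap'],q['joint_efforts'][5])
E
```

```text
[ 657.59641495 -122.53913078   87.23338801] [-1.79958548e+02  6.89906396e-02  1.49260550e+01] [-7.57263008  2.47445671  7.77077617] [0.41522901 1.12361802 0.27677572] 14.837054380467716 1.010247878730297
```

Call:
drive_tool --moves '[[[0,0,0],-1],[[0,0,0],-2],[[0,0,0],-3],[[0,0,0],-3],[[0,0,0],-3],[[0,0,0],-3],[[0,0,0],-3],[[0,0,0],-3]]'

```text
time: 16.08
tool_pos: [657.6, -122.5, 87.2]
tcp_rot: [-180.0, 0.1, 12.2]
ft_force: [-7.1, 1.8, 8.7]
finger_gap: 14.6
```

```bash
python3 - <<'E'
from h import *
q=r.sense();print(q['tcp_rot'],q['ft_force'],q['wrist_torque'],q['finger_gap'])
E
```

```text
[-1.79965243e+02  7.72751843e-02  1.21971541e+01] [-7.05270944  1.75993001  8.69298798] [0.33828714 1.20391799 0.54244559] 14.599986744273814
```

Call:
drive_tool --moves '[[[0,0,0],-0.5],[[0,0,0],-1],[[0,0,0],-1.5],[[0,0,0],-2],[[0,0,0],-2],[[0,0,0],-2],[[0,0,0],-2],[[0,0,0],-2]]'

```text
time: 16.75
tool_pos: [657.6, -122.5, 87.2]
tcp_rot: [-180.0, 0.1, 10.3]
ft_force: [-7.0, 1.9, 8.4]
finger_gap: 14.6
```

```bash
python3 - <<'E'
from h import *
q=r.sense();print(q['tcp_rot'],q['ft_force'],q['wrist_torque'],q['finger_gap'])
E
```

```text
[-1.79989522e+02  8.75489319e-02  1.02734786e+01] [-7.03329669  1.87189228  8.4261745 ] [0.31113611 1.1956385  1.59162211] 14.589095438308934
```

Call:
drive_tool --moves '[[[0,0,0],-0.5],[[0,0,0],-1],[[0,0,0],-1],[[0,0,0],-1],[[0,0,0],-1],[[0,0,0],-1],[[0,0,0],-1],[[0,0,0],-1]]'

```text
time: 17.42
tool_pos: [657.6, -122.5, 87.3]
tcp_rot: [180.0, 0.1, 9.3]
ft_force: [-7.5, 1.0, 8.5]
finger_gap: 14.3
```

```bash
python3 - <<'E'
from h import *
q=r.sense();print(q['tcp_rot'],q['ft_force'],q['wrist_torque'],q['finger_gap'])
E
```

```text
[1.79999002e+02 9.11977023e-02 9.30369749e+00] [-7.46577269  0.95346223  8.51486967] [0.2373111  1.24909147 1.99572457] 14.265613718171128
```

The torque is still rising (2.0 N·m), well above the bar's friction, so the bar is on its stop. I'll release, retreat and check.

Call:
drive_tool --moves '[[[0,0,0],0],[[0,0,0],0],[[0,0,0],0],[[0,0,0],0],[[0,0,15],0],[[0,0,30],0],[[0,0,50],0],[[0,0,75],0]]' --fingers 50

```text
time: 18.08
tool_pos: [657.8, -122.8, 162.6]
tcp_rot: [-180.0, 0.0, 9.1]
ft_force: [0.3, -0.5, -0.3]
finger_gap: 50.1
```

Call:
drive_tool --moves '[[[-10,30,10],0],[[-20,60,20],0],[[-20,90,20],0],[[-20,130,20],0],[[-20,160,20],0],[[-20,160,20],0],[[-20,160,20],0],[[-20,160,20],0]]'

```text
time: 18.75
tool_pos: [638.8, 36.8, 183.0]
tcp_rot: [179.9, -0.1, 9.2]
ft_force: [-0.7, -1.2, 0.3]
finger_gap: 50.2
```

```bash
python3 - <<'E'
from h import *
q=r.sense();print(q['tool_pos'],q['ft_force'],q['time'])
s=snap('side','s9.png');t=snap('top','t9.png')
a=cv2.resize(t['pixels'][140:275,185:315,::-1],None,fx=4,fy=4,interpolation=2);cv2.imwrite('pics/t9c.png',a)
def polar(s,ax,rs,angs):
    A,Rr=np.meshgrid(np.radians(angs),rs)
    X=ax[0]-Rr*np.cos(A);Y=ax[1]-Rr*np.sin(A)
    uv=np.array([proj(s,(x,y,21)) for x,y in zip(X.ravel(),Y.ravel())]).astype(np.float32)
    return cv2.remap(s['pixels'],uv[:,0].reshape(X.shape),uv[:,1].reshape(X.shape),cv2.INTER_LINEAR).astype(float)
ax=(553.5,-148);angs=np.arange(22,46,.25)
for rs in ([70,71,72],[73,74,75],[76,77,78],[79,80]):
    g=polar(t,ax,rs,angs).mean(2).mean(0);idx=np.where(g<150)[0]
    run=min(np.split(idx,np.where(np.diff(idx)>1)[0]+1),key=lambda q:abs(angs[q].mean()-34.8));print(rs[0],angs[run].mean())
# others moved?
t0=np.load('pics/top0.npz')['pixels'].astype(int)
for n,(u,v) in dict(cup=(360,255),tape=(405,235),tin=(136,291)).items():
    d=abs(t['pixels'].astype(int)-t0)[v-22:v+22,u-24:u+24].max(2);print(n,(d>40).sum())
# bar at start vs now
b0=t0[158:192,228:248].mean(2);b1=t['pixels'].astype(int)[158:192,228:248].mean(2);print('bar diff px',(abs(b0-b1)>30).sum(),((b0<95)!=(b1<95)).sum())
S=[cv2.resize(x[158:210,215:260,::-1].astype(np.uint8),None,fx=8,fy=8,interpolation=2) for x in (t0,t['pixels'])]
cv2.imwrite('pics/barcmp.png',np.hstack(S))
E
```

```text
[638.77557097  36.82208022 182.96781744] [-0.71306396 -1.20488568  0.29374031] 18.75
70 34.625
73 34.125
76 34.125
79 34.5
cup 0
tape 0
tin 1071
bar diff px 0 57
```

View pics/t9c.png

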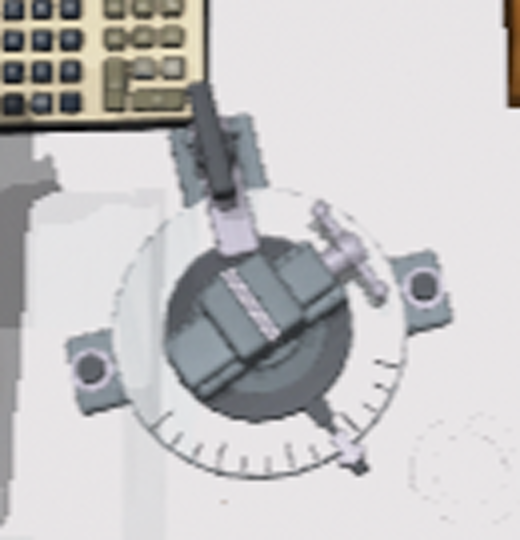

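View pics/barcmp.png

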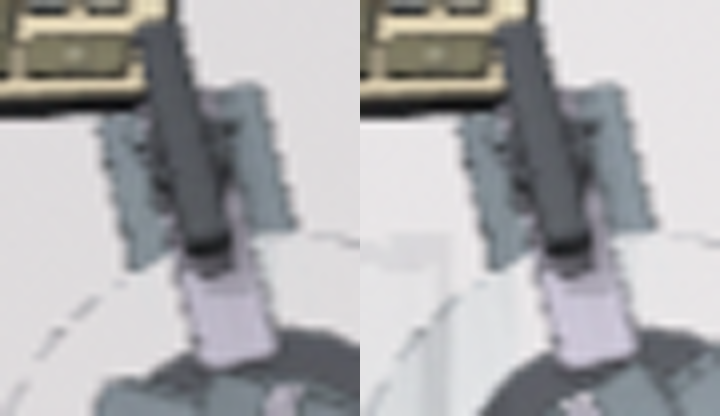

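The bar looks identical to the start picture, the pointer is still at about 34.35° against 34.8° for the clip, and the cup and tape haven't moved. The arm hides the tin in the top view, so I'll check it in the side view and then hand in.

```bash
python3 - <<'E'
from h import *
a=np.load('pics/side0.npz')['pixels'].astype(int);b=np.load('pics/s9.npz')['pixels'].astype(int)
def edges(x): return cv2.Canny(x[160:190,215:252].astype(np.uint8),60,150)
ea,eb=edges(a),edges(b);print((ea>0).sum(),(eb>0).sum(),((ea>0)&(eb>0)).sum(), 'diff',(abs(a-b)[160:190,215:252].max(2)>40).sum())
q=r.sense();print(q['qd'].round(2),q['ft_force']);print(r.hand_in())
E
```

```text
182 164 119 diff 279
[-0.35  0.45  0.19  0.19 -0.12  0.01] [-0.70448226 -0.08498428  0.68915474]
the job is handed in; nothing more can be done
None
```

```bash
python3 -c "
import numpy as np,cv2
a,b=[np.load('pics/%s.npz'%k)['pixels'][150:200,200:265,::-1] for k in('side0','s9')]
cv2.imwrite('pics/tin.png',cv2.resize(np.hstack([a,b]),None,fx=6,fy=6))"
```

```text
(no output)
```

View pics/tin.png

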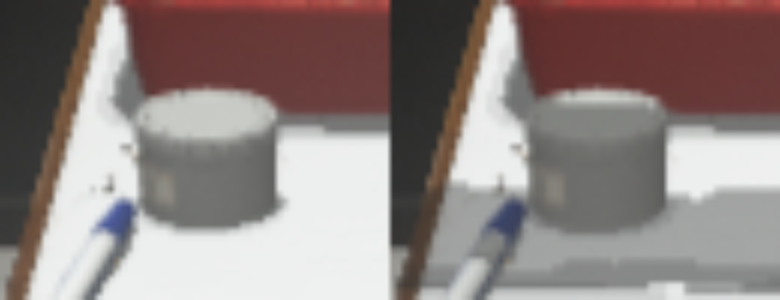

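The job is done and handed in at about 19 s of the 58 s allowed. I turned the T-bar 70° loose, swung the vise about 53° counterclockwise to the clip, and turned the T-bar back onto its stop.

**Last checks**
- **Angle:** in the top view the pointer is at about 34.35° and the clip at about 34.8°. The pointer may be up to 0.5° short, which is about the measuring error. It did not move during clamping.
- **Clamp:** the wrist torque rose to about 2 N·m against the stop, well above the bar's 0.1–0.4 N·m friction. The bar looks the same as in the start picture.
- **Cup and tape:** no pixel change in the top view.
- **Tin:** the arm hid it in the top view. The pixel check in the side view showed changes, and I handed in before looking into it. The side pictures I compared afterwards show the tin in the same place, with only the arm's shadow across it.
- **Disagreement:** the swivel axis from the camera was about 2.5 mm off from where the gripper settled on the jaws, close to the stated 2 mm calibration error. I used the camera axis for both angles.

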